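Lock the laminator gap with its jam nut

TASK

The laminator's roller gap has been set on the red-handled gauge, but the jam nut at one end is still backed off (the other end is locked and marked with red witness paint). With the gauge still in the rollers, run the loose jam nut down onto its threaded boss and nip it up to about 0.9 N m, firmly but never so hard that the set bolt turns with it and loses the setting. Then draw the gauge out and lay it flat in the blue tray, leaving the marker, squeegee, tape roll, bottle and cup where they are.

Things in the scene. Friction and masses are not known exactly. Their poses are not given: they have to be found in the camera images.
- laminator: fixed benchtop laminator, two grey end frames 70 mm wide (165 mm tall) joined by a pair of 60 mm rollers; origin on the bench under the middle of the nip, y along the rollers, -x to the feed side; feed table top 85 mm up, 18 to 125 mm in front of the origin; an adjuster head on each frame, 250 mm either side of the origin
- boss (a point): the open end's threaded boss: centre of its top face, on the lock washer, 46 mm above the end frame; axes x, y level, z up along the set bolt. The boss is 30 mm across and stands 24 mm out of a block 70 x 56 mm
- nut_mid (a point): centre of the loose jam nut on its axis, 7 mm above its underside: brass hand nut with 8 lobes, 44 mm over opposite lobes, 41.2 mm between jaws that bear on two lobes a side, 14 mm thick; z up; lobes at 22.5, 67.5, ... degrees from its x, so its x and y axes and their diagonals point between lobes. Clockwise from above runs it down, 2 mm a turn; it starts 0.3 to 0.7 turn off its seat
- washer (a point): centre of the top of the split lock washer that lies under the nut; level with point boss while the nut is loose, pressed 0.06 to 0.3 mm below it when locked. The nut runs freely (0.06 N m); once seated, turning it further takes 0.5 N m and 1.2 N m more per radian; it stays where it is left. It is locked from about 0.75 N m; from 1.5 N m the set bolt turns with it
- set_bolt (a joint): turn of the open end's set bolt (steel, 16 mm, hex head 28 mm over corners, with a yellow mark), clockwise positive, 0 as set; it must stay within 0.1
- bolt_head (a point): centre of the top of that bolt's head, 31.5 mm above the middle of the seated nut; a 12 mm gap of bare thread lies between seated nut and head
- head_locked: adjuster head of the end that is already locked: same block, boss, bolt and nut, with a red paint stripe; origin at the middle of its underside, on the end frame; fixed, leave alone
- gauge: loose gap gauge, 0.13 to 0.25 kg: flat aluminium tongue 130 x 30 x 5 mm along x, with a heavy upright red handle 36 (x) x 16 (y) mm, its top 33 mm above the underside, its centre at x = -47 mm (balance point x = -34 mm); origin at the middle of the underside. At the start it lies on the feed table with the +x end between the rollers, 25 mm past the nip, handle towards the robot; it draws out in -x
- tray: fixed blue tray 220 (x) x 140 (y) x 22 mm, walls and floor 5 mm; origin at the middle of its underside
- tape_roll: brown roll of tape, 104 mm across, 48 mm high, loose, leave alone
- spray_bottle: white bottle with red cap, 66 mm across, 170 mm high, loose, leave alone
- squeegee: orange squeegee 100 x 72 x 10 mm, loose on the table behind the rollers, leave alone
- marker: white paint marker with a red cap, 95 x 14 x 14 mm, loose on the feed table, at the left (+y) end, leave alone
- pen_cup: black cup, 72 mm across, 95 mm high, loose, leave alone
Things that resemble listed ones, but are neither listed nor needed, are in the scene too. What is shaped like the gauge but black is not meant.

How it is judged:
On the way, in this order (a step that is already met when the one before it is completed fails the run):
1. the loose jam nut is tight on its boss, the set bolt unturned and the gauge still in the rollers (z of washer in the frame of boss below -6e-05 m and value of joint set_bolt between -0.1 and 0.1 rad and x of gauge in the frame of laminator above -0.055 m and z of gauge in the frame of laminator between 0.08 and 0.095 m), for 0.2 s.
2. the gauge lies flat in the tray (x of gauge in the frame of tray between -0.045 and 0.045 m and y of gauge in the frame of tray between -0.05 and 0.05 m and z of gauge in the frame of tray below 0.009 m and angle between gauge's own z axis and vertical below 0.1 rad), for 0.2 s.
At the end, for the whole second after the job is handed in: The jam nut is locked on its boss (the lock washer under it pressed down at least 0.06 mm), the set bolt is within 0.1 rad of its setting, and the gauge lies flat and still on the floor of the tray (tilt under 0.1 rad), released (all of step 2 and z of washer in the frame of boss below -6e-05 m and value of joint set_bolt between -0.1 and 0.1 rad and linear speed of gauge below 0.02 m/s and contact force between the fingers and gauge below 0.1 N); the robot touches nothing.
It fails at once if the set bolt turned more than 0.1 rad: the setting is lost (value of joint set_bolt above 0.1 rad or value of joint set_bolt below -0.1 rad).
It fails at once if the tape roll, bottle, squeegee, marker or cup was moved more than 30 mm (distance of any of tape_roll, spray_bottle, squeegee, marker, pen_cup from where it was at the start of the episode above 0.03 m).
It also fails if it takes over 72 s, if anything falls off the work surface, if the arm or the gripper's body presses on something with over 40 N, if the wrist force passes 120 N, or if a joint passes its speed limit or range.

ROBOT

A 6-joint arm with a two-finger parallel gripper is mounted at the origin on the work surface. World frame = base frame: x ahead of the robot, y to its left, z up, the work surface at z = 0. Lengths are in m, angles in rad, forces in N, time in s.
With the tool pointing down it reaches from about 0.3 to 0.775 m from the base axis. Payload 14.6 kg.
Tool frame: the origin (TCP) lies on the centre line of the jaws, within the pads' length; the fingertips stand 19 mm ahead of it and the grasp point (between the pads) is the TCP; y points along the fingers, x is the direction in which the jaws open and shut, and the axes are right-handed (so a half turn about y gives the same grasp; the last joint's range is limited). The gripper opens to 94 mm and grips with 3 to 60 N. Pads are 16 mm wide; open, the fingers measure 119 mm over their backs; the gripper's body (75 mm by 177 mm) begins 78 mm behind the grasp point.
Start: joints at [-1.384, 0.3, 1.521, -0, 1.321, -0.067], TCP at [0.138, -0.532, 0.224] pointing down, gripper open.
Joint ranges: [-3.03, 3.03], [-0.79, 2.21], [0.23, 2.52], [-1.04, 4.18], [0, 3.07], [-2.55, 2.55]. Speed limits (rad/s): [2.22, 2.22, 2.57, 3.14, 3.14, 3.14].

INTERFACE

Orientations are given as [roll, pitch, yaw] about the fixed x, y, z axes, in that order (R = Rz(yaw) Ry(pitch) Rx(roll)).
In Python, from station import get_obs, cams, workorder gives the robot as it stands.
- The arm moves only by the shell command python3 -m handwheel 'ROWS' [FORCE]. ROWS is JSON, a list of rows, each an object of numbers: "fingers": the opening, from -1 (shut) to 1 (fully open); "x", "y", "z": the shift along the tool's x, y, z in m; "spin": the turn about the tool's y in degrees. In form: [{"fingers": .., "x": .., "y": .., "z": .., "spin": ..}, ...]. A call has exactly 10 rows; each row is the pose to reach, as a shift and turn from the pose commanded when the call began, along the tool's axes at that moment; what a row does not reach only later rows make up. A row lasts 1/10 s, in which the tool goes at most 50 mm and 8.59 degrees, less where a joint would pass 70% of its speed; a pose out of reach is approached as far as the arm can. A call with a gripper value outside its range is refused whole. The fingers move at their own pace and stop on an object; FORCE is the grip in N (left out, the last holds). Time passes only in rows, so rows that repeat a pose let the fingers close, or fill a call up. It gives the time, the measured TCP pose, the force and the opening at its end, in the units of the state.
- get_obs(): the state, without advancing time (a new reading comes with each control period).
- cams.camera(name): name is "scene" or "top" or "wrist"; returns (picture, depth): 480x640x3 uint8, red, green, blue; 480x640 float32, m along the optical axis (not along the pixel's ray), 0 where there is no reading.
- cams.get_calibration(name): a dict with "fx", "fy", "cx", "cy" (pixels), "dist" ([k1, k2, p1, p2, k3] as OpenCV has them; the pictures are not rectified), "view" (4x4, takes a point from world to camera coordinates). Camera axes: x right, y down, z forward; pixel columns grow to the right and rows downward; lengths in m; the calibration is good to about 2 mm. A picture is of the moment at which its call begins: read the wrist's pose just before it. get_calibration takes no time and is no camera call; for the wrist camera it gives the pose at the moment of the call.
- workorder.hand_in(): hands the job in, once; it reports no verdict.
The state is a dict: "time_s": time; "qpos": joint angles; "joint_vel": joint speeds; "tau": joint torques, N m; "ee_pos": TCP position; "eef_rot": TCP orientation; "force": force on the tool from outside, world axes, zero at the start; "moment": the same for the moment, N m; "grip_width": finger opening in m.
Only numpy, scipy, OpenCV 4.12 (cv2) and the standard library are available. Lean on these libraries where they do the work, as an engineer would, in place of code of your own. Each camera call takes 0.05 s, during which the arm holds its last target. There are 200 camera calls.

## Working session

There is one attempt and no reset: what is moved stays moved. The work goes in short steps, Python scripts to look and compute and a shell command to move; the robot and the scene stay as the last step left them, time stands still between calls to the robot, and variables do not carry over. Pictures are saved under pics/ and viewed, about 8 in all and at most 12, crops included, and the job is handed in when it is done.

```bash
ls; mkdir -p pics; cat > h.py <<'E'
import numpy as np, cv2
from station import get_obs, cams, workorder
def K(n):
    c=cams.get_calibration(n); return np.array([[c['fx'],0,c['cx']],[0,c['fy'],c['cy']],[0,0,1.]]),np.array(c['dist'],float),np.array(c['view'],float)
def ray(cal,px):
    k,d,V=cal; p=cv2.undistortPoints(np.array(px,float).reshape(-1,1,2),k,d).reshape(-1,2)
    dirs=np.c_[p,np.ones(len(p))]@V[:3,:3]; return -V[:3,:3].T@V[:3,3],dirs
def onz(cal,px,z):
    o,d=ray(cal,px); return o+d*((z-o[2])/d[:,2])[:,None]
def depthpt(cal,px,dep):
    o,d=ray(cal,px); return o+d*np.asarray(dep).reshape(-1,1)
def proj(cal,P):
    k,d,V=cal; return cv2.projectPoints(np.array(P,float).reshape(-1,3),cv2.Rodrigues(V[:3,:3])[0],V[:3,3],k,d)[0].reshape(-1,2)
def grab(n,name=None):
    cal=K(n); im,dp=cams.camera(n)
    if name: cv2.imwrite(f'pics/{name}.png',im[:,:,::-1]); np.savez(f'pics/{name}.npz',im=im,dp=dp,k=cal[0],d=cal[1],V=cal[2])
    return im,dp,cal
def load(name):
    z=np.load(f'pics/{name}.npz'); return z['im'],z['dp'],(z['k'],z['d'],z['V'])
E
python3 - <<'E'
from h import *
o=get_obs(); print({k:np.round(v,3) for k,v in o.items()})
a=grab('scene','scene0')[0]; b=grab('top','top0')[0]
E
```

```text
pics
{'time_s': np.float64(0.0), 'qpos': array([-1.384,  0.3  ,  1.522, -0.   ,  1.321, -0.067]), 'joint_vel': array([ 0.001, -0.001, -0.   , -0.   , -0.003,  0.   ]), 'tau': array([-0.0000e+00, -5.3180e+01, -3.5274e+01,  7.1000e-02,  2.4000e-02,
       -0.0000e+00]), 'ee_pos': array([ 0.138, -0.532,  0.224]), 'eef_rot': array([-1.571e+00,  1.000e-03, -1.317e+00]), 'force': array([-0.482,  0.211, -0.562]), 'moment': array([ 0.006, -0.027, -0.007]), 'grip_width': np.float64(0.094)}
```

View pics/top0.png

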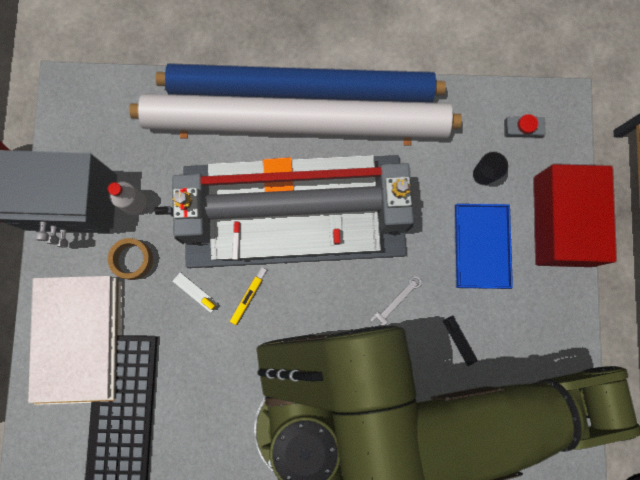

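View pics/scene0.png

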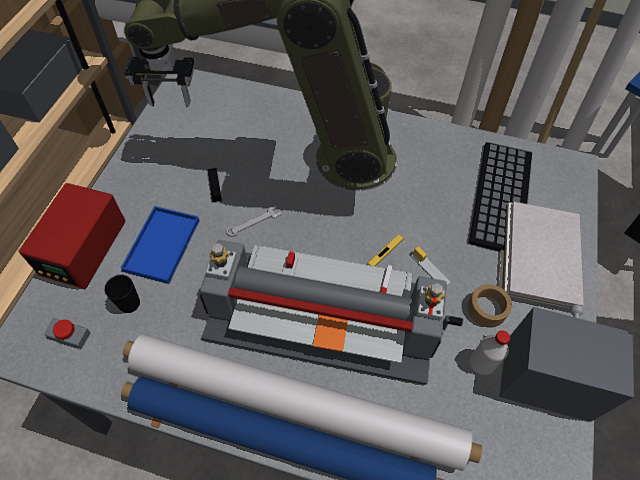

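The top view has +x up and +y left. There are two adjuster heads. The one at (183,202) carries the red stripe, so it is the locked end; the one at (400,188) has no paint, so it is the open end. The gauge's red handle is at (337,237), the marker at (236,240) on the left of the feed table, and the tray at (483,246). The black object at (461,340) is the decoy gauge.

```bash
python3 - <<'E'
from h import *
im,dp,cal=load('top0')
hsv=cv2.cvtColor(im,cv2.COLOR_RGB2HSV)
def blobs(m,box,n=3,minA=15):
    x0,y0,x1,y1=box; mm=np.zeros(m.shape,np.uint8); mm[y0:y1,x0:x1]=m[y0:y1,x0:x1]
    c,l,s,ce=cv2.connectedComponentsWithStats(mm)
    return [(s[i],ce[i],l==i) for i in np.argsort(-s[1:,4])+1 if s[i,4]>=minA][:n]
H,S,V=[hsv[...,i].astype(int) for i in range(3)]
red=(((H<8)|(H>172))&(S>140)&(V>80)).astype(np.uint8)
brass=((H>14)&(H<30)&(S>90)).astype(np.uint8)
blue=((H>100)&(H<125)&(S>150)).astype(np.uint8)
for nm,m,box in [('handle',red,(320,222,350,250)),('mark',red,(225,218,245,262)),('brassO',brass,(385,170,420,210)),('brassL',brass,(165,180,200,220)),('tray',blue,(445,195,520,295)),('bar',red,(195,160,390,190))]:
    for s,c,l in blobs(m,box):
        ys,xs=np.nonzero(l); d=dp[ys,xs]; P=depthpt(cal,np.c_[xs,ys],d); 
        print(nm,s,c.round(1),'med',np.median(P,0).round(4),'zmax',np.percentile(P[:,2],95).round(4))
        r=cv2.minAreaRect(np.c_[xs,ys].astype(np.float32)); print('  rect',np.round(r[0],1),np.round(r[1],1),round(r[2],1))
o,d=ray(cal,[[320,240]]);print('cam',o)
for r in range(180,198,2): print([round(float(depthpt(cal,[[c,r]],dp[r,c])[0,2]),3) for c in range(384,418,2)])
crop=cv2.resize(im[165:265,320:420],(600,600),interpolation=cv2.INTER_CUBIC)
cv2.imwrite('pics/crop1.png',crop[:,:,::-1])
E
```

```text
handle [334 229   6  14  83] [336.5 235.6] med [ 0.4735 -0.0624  0.1175] zmax 0.1227
  rect [336.5 235.5] [13.  5.] 90.0
mark [234 222   6  10  52] [236.3 226.5] med [0.4917 0.1841 0.0981] zmax 0.1032
  rect [236.5 226.5] [9. 5.] 90.0
brassO [392 179  19  18 143] [399.1 189.1] med [ 0.5661 -0.1963  0.2254] zmax 0.2465
  rect [399.7 187.8] [18.4 16.6] 67.4
brassL [184 192   8  16  72] [187.6 200. ] med [0.5283 0.2823 0.2233] zmax 0.2277
  rect [187.5 199.5] [15.  7.] 90.0
brassL [173 198   7   9  28] [176.1 202.8] med [0.5202 0.307  0.2248] zmax 0.2468
  rect [175.5 202.5] [9.9 4.2] 45.0
tray [ 455  204   58   84 4620] [483.1 245.7] med [ 0.4756 -0.4519  0.0054] zmax 0.0221
  rect [483.3 245.5] [84.1 55.8] 88.8
bar [ 201  167  181   17 1399] [290.4 175.5] med [0.6092 0.0541 0.1619] zmax 0.1669
  rect [290.9 176.1] [  9.5 180.3] 87.0
cam [0.25288358 0.00339528 1.58238071]
[0.166, 0.185, 0.189, 0.193, 0.186, 0.189, 0.224, 0.219, 0.242, 0.245, 0.223, 0.19, 0.185, -0.005, -0.009, -0.003, 0.007]
[0.16, 0.183, 0.192, 0.187, 0.189, 0.183, 0.229, 0.249, 0.243, 0.251, 0.247, 0.245, 0.189, -0.0
[... 162 characters left out ...]
188, 0.218, 0.226, 0.241, 0.249, 0.248, 0.25, 0.246, 0.246, 0.225, 0.158, -0.001, 0.001, -0.007]
[0.162, 0.191, 0.183, 0.182, 0.217, 0.228, 0.236, 0.248, 0.248, 0.248, 0.253, 0.244, 0.223, 0.157, -0.004, 0.004, -0.003]
[0.166, 0.182, 0.188, 0.189, 0.223, 0.229, 0.233, 0.234, 0.243, 0.244, 0.247, 0.226, 0.226, 0.16, 1.582, -0.01, 0.004]
[0.168, 0.179, 0.185, 0.181, 0.213, 0.223, 0.226, 0.223, 0.223, 0.227, 0.228, 0.225, 0.226, 0.161, 0.0, -0.002, -0.005]
[0.162, 0.186, 0.187, 0.186, 0.187, 1.582, 0.226, 0.221, 0.227, 0.224, 0.223, 0.185, 0.185, 0.166, -0.003, 0.005, 0.004]
[0.163, 0.177, 0.187, 0.184, 0.189, 0.184, 0.226, 0.207, 0.219, 0.222, 0.224, 0.189, 0.186, 0.167, 0.002, -0.007, -0.002]
```

View pics/crop1.png

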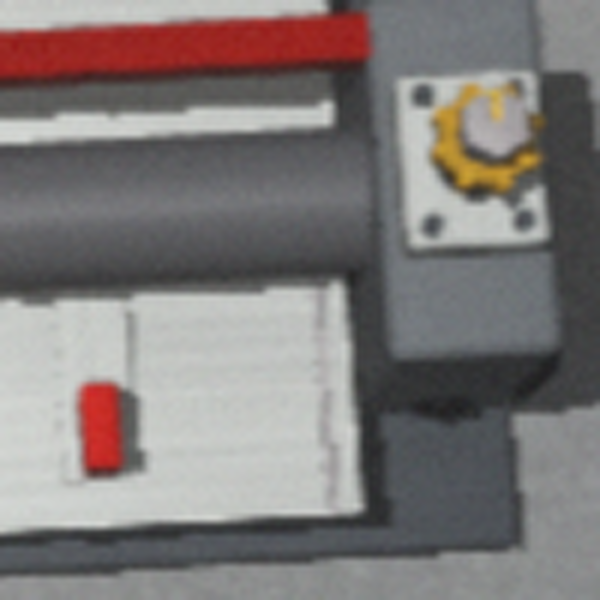

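Crop: the red handle with its tongue running into the rollers is at crop (100,428), which is full-image (337,236). The unpainted brass nut and hex head sit at crop (490,135), which is (401,187). That confirms both. Next I go above the nut and look with the wrist camera.

```bash
python3 -m handwheel '[{"fingers":1,"x":0,"y":-0.05,"z":0,"spin":0},{"fingers":1,"x":0,"y":-0.1,"z":0,"spin":0},{"fingers":1,"x":-0.02,"y":-0.126,"z":0.05,"spin":-8},{"fingers":1,"x":-0.215,"y":-0.126,"z":0.494,"spin":-75},{"fingers":1,"x":-0.215,"y":-0.126,"z":0.494,"spin":-75},{"fingers":1,"x":-0.215,"y":-0.126,"z":0.494,"spin":-75},{"fingers":1,"x":-0.215,"y":-0.126,"z":0.494,"spin":-75},{"fingers":1,"x":-0.215,"y":-0.126,"z":0.494,"spin":-75},{"fingers":1,"x":-0.215,"y":-0.126,"z":0.494,"spin":-75},{"fingers":1,"x":-0.215,"y":-0.126,"z":0.494,"spin":-75}]' 30
python3 -m handwheel '[{"fingers":1,"x":0,"y":0,"z":0,"spin":0},{"fingers":1,"x":0,"y":0,"z":0,"spin":0},{"fingers":1,"x":0,"y":0,"z":0,"spin":0},{"fingers":1,"x":0,"y":0,"z":0,"spin":0},{"fingers":1,"x":0,"y":0,"z":0,"spin":0},{"fingers":1,"x":0,"y":0,"z":0,"spin":0},{"fingers":1,"x":0,"y":0,"z":0,"spin":0},{"fingers":1,"x":0,"y":0,"z":0,"spin":0},{"fingers":1,"x":0,"y":0,"z":0,"spin":0},{"fingers":1,"x":0,"y":0,"z":0,"spin":0}]'
```

```text
time_s: 1.1
ee_pos: [0.4506, -0.2875, 0.3491]
eef_rot: [-1.571, 0.0, -0.121]
force: [-1.2, -1.2, -0.8]
grip_width: 0.094
time_s: 2.1
ee_pos: [0.4493, -0.2892, 0.3492]
eef_rot: [-1.571, 0.0, -0.127]
force: [-0.3, 0.4, -0.1]
grip_width: 0.0936
```

```bash
python3 -m handwheel '[{"fingers":1,"x":0.104,"y":0,"z":0.1,"spin":-80},{"fingers":1,"x":0.104,"y":0,"z":0.1,"spin":-80},{"fingers":1,"x":0.104,"y":0,"z":0.1,"spin":-80},{"fingers":1,"x":0.104,"y":0,"z":0.1,"spin":-80},{"fingers":1,"x":0.104,"y":0,"z":0.1,"spin":-80},{"fingers":1,"x":0.104,"y":0,"z":0.1,"spin":-80},{"fingers":1,"x":0.104,"y":0,"z":0.1,"spin":-80},{"fingers":1,"x":0.104,"y":0,"z":0.1,"spin":-80},{"fingers":1,"x":0.104,"y":0,"z":0.1,"spin":-80},{"fingers":1,"x":0.104,"y":0,"z":0.1,"spin":-80}]'
python3 - <<'E'
from h import *
import time
im,dp,cal=grab('wrist','w1')
o=get_obs(); print(np.round(o['qpos'],3),np.round(o['ee_pos'],4),np.round(o['eef_rot'],4))
print('cam',(-cal[2][:3,:3].T@cal[2][:3,3]).round(3), cal[2][2,:3].round(3), proj(cal,[[.565,-.203,.25]]))
E
```

```text
time_s: 3.1
ee_pos: [0.5652, -0.2032, 0.3491]
eef_rot: [-1.571, -0.0, 1.275]
force: [0.4, -0.8, -0.9]
grip_width: 0.0941
[-0.406  0.363  1.155  0.     1.624 -1.681] [ 0.5652 -0.2032  0.3491] [-1.5707 -0.      1.2745]
cam [ 0.49  -0.181  0.51 ] [ 0.252 -0.077 -0.965] [[321.48173183 241.75586241]]
```

View pics/w1.png

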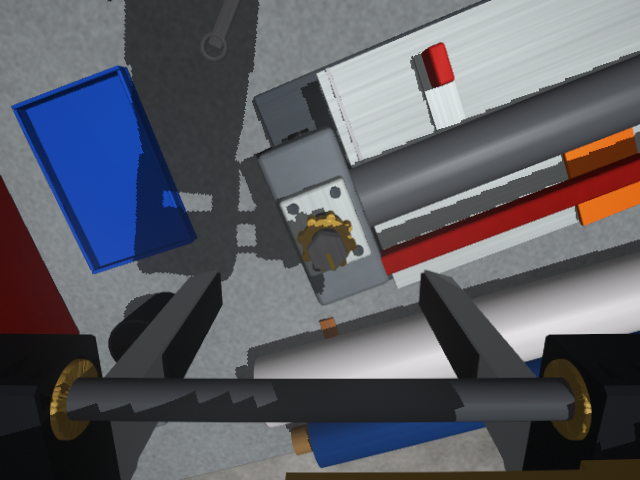

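The wrist view shows the hex head at about (327,248), with brass nut lobes around it, and the gauge handle at (438,65). I'll measure the nut centre and lobe phase from the mask boundary.

```bash
python3 - <<'E'
from h import *
from scipy.optimize import least_squares
im,dp,cal=load('w1')
hsv=cv2.cvtColor(im,cv2.COLOR_RGB2HSV); H,S,V=[hsv[...,i].astype(int) for i in range(3)]
m=((H>12)&(H<30)&(S>110)&(V>50)).astype(np.uint8); mm=np.zeros_like(m); mm[200:285,285:370]=m[200:285,285:370]
ys,xs=np.nonzero(mm); P=onz(cal,np.c_[xs,ys],0.226)
Q=P[:,:2]; c=np.array([.565,-.203])
# outer envelope per angle bin
for it in range(5):
    v=Q-c; a=np.degrees(np.arctan2(v[:,1],v[:,0]))%360; r=np.hypot(*v.T)
    E=[(i,)+tuple(Q[(a//10==i/10)][np.argmax(r[a//10==i/10])]) for i in range(0,360,10) if (a//10==i/10).any() and r[a//10==i/10].max()>.016]
    E=np.array(E); s=least_squares(lambda p:np.hypot(E[:,1]-p[0],E[:,2]-p[1])-.021,c,loss='soft_l1',f_scale=.001); c=s.x
print('nut c',c.round(4)); v=Q-c;a=np.degrees(np.arctan2(v[:,1],v[:,0]))%360; r=np.hypot(*v.T)
print([(i,round(1000*r[a//5==i/5].max(),1)) for i in range(0,360,5) if (a//5==i/5).any()])
# depth-based head centre
box=np.mgrid[205:285,285:370].reshape(2,-1).T; d=dp[box[:,0],box[:,1]]; W=depthpt(cal,box[:,::-1],d)
h=W[(W[:,2]>.24)&(W[:,2]<.26)]; print('head',len(h),np.median(h,0).round(4),((h.min(0)+h.max(0))/2).round(4)); n=W[(W[:,2]>.22)&(W[:,2]<.23)]; print('nut z',np.median(n[:,2]),((n.min(0)+n.max(0))/2).round(4))
# rectified view, 0.1 mm/px ... 8px/mm
g=np.array([[x,y,.226] for x in np.linspace(.04,-.04,600)+c[0] for y in np.linspace(.04,-.04,600)+c[1]])
p=proj(cal,g).astype(np.float32).reshape(600,600,2); R=cv2.remap(im,p[...,0],p[...,1],cv2.INTER_CUBIC)
cv2.imwrite('pics/rect1.png',R[:,:,::-1])
# tray & locked end / yaw from white block edges: bar direction in top image
E
```

```text
nut c [ 0.573  -0.2016]
[(10, np.float64(20.8)), (15, np.float64(21.2)), (20, np.float64(21.4)), (25, np.float64(20.1)), (45, np.float64(17.6)), (50, np.float64(17.6)), (55, np.float64(20.8)), (60, np.float64(21.1)), (65, np.float64(20.9)), (70, np.float64(20.0)), (75, np.float64(19.3)), (80, np.float64(18.0)), (85, np.float64(17.7)), (90, np.float64(17.3)), (95, np.float64(18.1)), (100, np.float64(20.4)), (105, np.float64(21.2)), (110, np.float64(21.4)), (115, np.float64(21.8)), (120, np.float64(20.8)), (125, np.float64(18.7)), (130, np.float64(18.9)), (135, np.float64(19.5)), (140, np.float64(19.7)), (145, np.float64(20.6)), (150, np.float64(22.4)), (155, np.float64(23.1)), (160, np.float64(22.1)), (165, np.float64(19.3)), (170, np.float64(19.6)), (175, np.float64(19.8)), (180, np.float64(19.4)), (185, np.float64(21.5)), (190, np.float64(22.5)), (195, np.float64(22.3)), (200, np.float64(21.5)), (205, np.float64(20.3)), (210, np.float64(18.8)), (215, np.float64(18.4)), (220, np.float64(18.2)), (225, np.float64(18.5)), (230, np.float64(20.9)), (235, np.float64(21.2)), (240, np.float64(21.0)), (245, np.float64(20.7)), (250, np.float64(20.6)), (255, np.float64(18.5)), (260, np.float64(17.3)), (265, np.float64(17.7)), (270, np.float64(17.5)), (275, np.float64(19.1)), (280, np.float64(19.8)), (285, np.float64(21.1)), (290, np.float64(21.6)), (295, np.float64(20.4)), (300, np.float64(18.9)), (335, np.float64(21.9)), (340, np.float64(10.1)), (345, np.float64(14.0)), (350, np.float64(21.4)), (355, np.float64(21.5))]
head 1162 [ 0.5726 -0.2014  0.2495] [ 0.5737 -0.2017  0.2461]
nut z 0.22584795654871723 [ 0.5739 -0.2016  0.2242]
```

View pics/rect1.png

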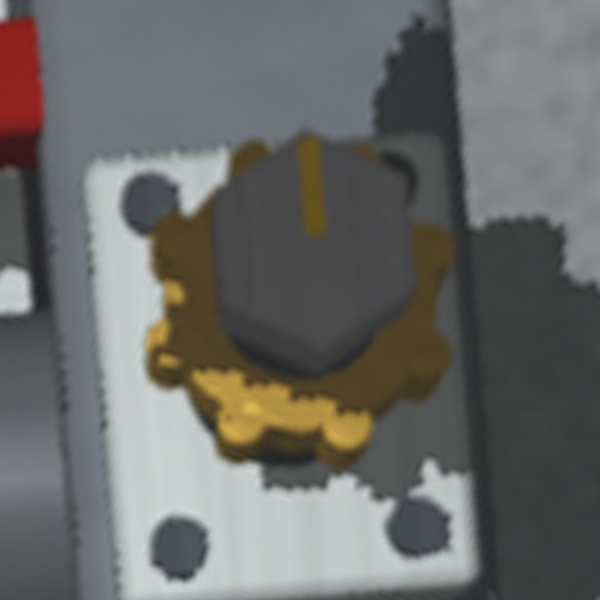

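Nut centre is (0.573, -0.2015), with lobes at about 20° mod 45. The jaw axis therefore goes to yaw ≈ 87.5°, a spin of -14.5°. Then descend and close.

```bash
python3 -m handwheel '[{"fingers":1,"x":0.004,"y":0,"z":-0.007,"spin":-8},{"fingers":1,"x":0.004,"y":0.02,"z":-0.007,"spin":-14.5},{"fingers":1,"x":0.004,"y":0.06,"z":-0.007,"spin":-14.5},{"fingers":1,"x":0.004,"y":0.1,"z":-0.007,"spin":-14.5},{"fingers":0.5,"x":0.004,"y":0.12,"z":-0.007,"spin":-14.5},{"fingers":0.2,"x":0.004,"y":0.13,"z":-0.007,"spin":-14.5},{"fingers":0.1,"x":0.004,"y":0.13,"z":-0.007,"spin":-14.5},{"fingers":0.1,"x":0.004,"y":0.13,"z":-0.007,"spin":-14.5},{"fingers":0.1,"x":0.004,"y":0.13,"z":-0.007,"spin":-14.5},{"fingers":0.1,"x":0.004,"y":0.13,"z":-0.007,"spin":-14.5}]' 10
python3 -m handwheel '[{"fingers":0,"x":0,"y":0,"z":0,"spin":0},{"fingers":-0.1,"x":0,"y":0,"z":0,"spin":0},{"fingers":-0.3,"x":0,"y":0,"z":0,"spin":0},{"fingers":-0.5,"x":0,"y":0,"z":0,"spin":0},{"fingers":-1,"x":0,"y":0,"z":0,"spin":0},{"fingers":-1,"x":0,"y":0,"z":0,"spin":0},{"fingers":-1,"x":0,"y":0,"z":0,"spin":0},{"fingers":-1,"x":0,"y":0,"z":0,"spin":0},{"fingers":-1,"x":0,"y":0,"z":0,"spin":0},{"fingers":-1,"x":0,"y":0,"z":0,"spin":0}]' 10
python3 -c "
from h import *
o=get_obs();print({k:np.round(o[k],4) for k in ('qpos','eef_rot','force','moment','grip_width','tau')})"
```

```text
time_s: 4.15
ee_pos: [0.5734, -0.2016, 0.2203]
eef_rot: [-1.572, 0.001, 1.522]
force: [-0.5, 1.0, -0.2]
grip_width: 0.0521
time_s: 5.15
ee_pos: [0.5731, -0.2014, 0.2193]
eef_rot: [-1.571, -0.0, 1.522]
force: [-0.3, 1.8, 3.2]
grip_width: 0.0403
{'qpos': array([-3.9830e-01,  4.3260e-01,  1.3531e+00,  1.0000e-04,  1.3558e+00,
       -1.9203e+00]), 'eef_rot': array([-1.5709, -0.    ,  1.522 ]), 'force': array([-0.3342,  1.778 ,  3.2453]), 'moment': array([ 0.4342, -0.0238, -0.0403]), 'grip_width': np.float64(0.0403), 'tau': array([-1.16070e+00, -5.90436e+01, -3.47690e+01, -4.99300e-01,
       -2.78000e-01, -5.30000e-03])}
```

Gripped on two lobes per side, width 40.3 mm and centred. At least 108° is free, so turn 80° first.

```bash
cat > o.py <<'E'
from h import *
o=get_obs();print('q6',round(float(o['qpos'][5]),3),'yaw',np.degrees(o['eef_rot'][2]).round(2),'F',np.round(o['force'],1),'M',np.round(o['moment'],3),'tau6',round(float(o['tau'][5]),3),'w',round(float(o['grip_width']),4),'z',o['ee_pos'].round(4))
E
python3 -m handwheel '[{"fingers":-1,"x":0,"y":0,"z":0,"spin":0},{"fingers":-1,"x":0,"y":0,"z":0,"spin":8},{"fingers":-1,"x":0,"y":0,"z":0,"spin":16},{"fingers":-1,"x":0,"y":0,"z":0,"spin":24},{"fingers":-1,"x":0,"y":0,"z":0,"spin":32},{"fingers":-1,"x":0,"y":0,"z":0,"spin":40},{"fingers":-1,"x":0,"y":0,"z":0,"spin":48},{"fingers":-1,"x":0,"y":0.0003,"z":0,"spin":56},{"fingers":-1,"x":0,"y":0.0004,"z":0,"spin":64},{"fingers":-1,"x":0,"y":0.0004,"z":0,"spin":72}]' 45
python3 o.py
python3 -m handwheel '[{"fingers":-1,"x":0,"y":0,"z":0,"spin":4},{"fingers":-1,"x":0,"y":0,"z":0,"spin":8},{"fingers":-1,"x":0,"y":0,"z":0,"spin":12},{"fingers":-1,"x":0,"y":0,"z":0,"spin":16},{"fingers":-1,"x":0,"y":0,"z":0,"spin":20},{"fingers":-1,"x":0,"y":0,"z":0,"spin":24},{"fingers":-1,"x":0,"y":0,"z":0,"spin":28},{"fingers":-1,"x":0,"y":0.0002,"z":0,"spin":32},{"fingers":-1,"x":0,"y":0.0002,"z":0,"spin":36},{"fingers":-1,"x":0,"y":0.0002,"z":0,"spin":36}]'
python3 o.py
```

```text
time_s: 6.15
ee_pos: [0.5744, -0.1998, 0.219]
eef_rot: [-1.569, -0.004, 0.261]
force: [11.3, 12.8, 1.8]
grip_width: 0.0394
q6 -0.658 yaw 14.95 F [11.3 12.8  1.8] M [ 2.151 -2.155  0.06 ] tau6 -2.824 w 0.0394 z [ 0.5744 -0.1998  0.219 ]
time_s: 7.15
ee_pos: [0.5754, -0.1998, 0.2189]
eef_rot: [-1.567, -0.005, -0.364]
force: [18.8, 10.8, -1.3]
grip_width: 0.0394
q6 -0.033 yaw -20.86 F [18.8 10.8 -1.3] M [ 1.853e+00 -3.562e+00 -3.000e-03] tau6 1.181 w 0.0394 z [ 0.5754 -0.1998  0.2189]
```

Side force is building because the jaws have drifted off the nut axis by about 2 mm. I'll shift to relieve it and keep turning.

```bash
python3 -m handwheel '[{"fingers":-1,"x":0.001,"y":0,"z":0.001,"spin":0},{"fingers":-1,"x":0.002,"y":0,"z":0.002,"spin":0},{"fingers":-1,"x":0.002,"y":0,"z":0.002,"spin":0},{"fingers":-1,"x":0.002,"y":0,"z":0.002,"spin":3},{"fingers":-1,"x":0.002,"y":0,"z":0.002,"spin":6},{"fingers":-1,"x":0.002,"y":0,"z":0.002,"spin":9},{"fingers":-1,"x":0.002,"y":0,"z":0.002,"spin":12},{"fingers":-1,"x":0.002,"y":0.0001,"z":0.002,"spin":15},{"fingers":-1,"x":0.002,"y":0.0001,"z":0.002,"spin":15},{"fingers":-1,"x":0.002,"y":0.0001,"z":0.002,"spin":15}]'
python3 o.py
```

```text
time_s: 8.15
ee_pos: [0.5763, -0.1999, 0.2187]
eef_rot: [-1.569, -0.001, -0.625]
force: [5.2, 5.5, 1.9]
grip_width: 0.0398
q6 0.23 yaw -35.78 F [5.2 5.5 1.9] M [ 0.886 -1.077 -0.028] tau6 0.066 w 0.0398 z [ 0.5763 -0.1999  0.2187]
```

```bash
echo 'import sys; sys.exit(int(abs(o["moment"][2])>0.25 or np.hypot(*o["force"][:2])>30))' >> o.py
python3 -m handwheel '[{"fingers":-1,"x":0,"y":0,"z":0.0005,"spin":3},{"fingers":-1,"x":0,"y":0,"z":0.0005,"spin":6},{"fingers":-1,"x":0,"y":0,"z":0.0005,"spin":9},{"fingers":-1,"x":0,"y":0,"z":0.0005,"spin":12},{"fingers":-1,"x":0,"y":0,"z":0.0005,"spin":15},{"fingers":-1,"x":0,"y":0,"z":0.0005,"spin":18},{"fingers":-1,"x":0,"y":0.0001,"z":0.0005,"spin":20},{"fingers":-1,"x":0,"y":0.0001,"z":0.0005,"spin":20},{"fingers":-1,"x":0,"y":0.0001,"z":0.0005,"spin":20},{"fingers":-1,"x":0,"y":0.0001,"z":0.0005,"spin":20}]' >/dev/null
python3 o.py && python3 -m handwheel '[{"fingers":-1,"x":0,"y":0,"z":0,"spin":3},{"fingers":-1,"x":0,"y":0,"z":0,"spin":6},{"fingers":-1,"x":0,"y":0,"z":0,"spin":9},{"fingers":-1,"x":0,"y":0,"z":0,"spin":12},{"fingers":-1,"x":0,"y":0,"z":0,"spin":15},{"fingers":-1,"x":0,"y":0,"z":0,"spin":18},{"fingers":-1,"x":0,"y":0.0001,"z":0,"spin":20},{"fingers":-1,"x":0,"y":0.0001,"z":0,"spin":20},{"fingers":-1,"x":0,"y":0.0001,"z":0,"spin":20},{"fingers":-1,"x":0,"y":0.0001,"z":0,"spin":20}]' >/dev/null && python3 o.py
```

```text
q6 0.579 yaw -55.74 F [ 7.5 -0.3  0.7] M [-0.012 -1.287  0.756] tau6 0.723 w 0.0398 z [ 0.5768 -0.2002  0.2187]
```

Seated: Mz is 0.76 N m. A small nip more towards 0.9.

```bash
python3 -m handwheel '[{"fingers":-1,"x":0,"y":0,"z":0,"spin":1},{"fingers":-1,"x":0,"y":0,"z":0,"spin":2},{"fingers":-1,"x":0,"y":0,"z":0,"spin":3},{"fingers":-1,"x":0,"y":0,"z":0,"spin":4},{"fingers":-1,"x":0,"y":0,"z":0,"spin":5},{"fingers":-1,"x":0,"y":0,"z":0,"spin":6},{"fingers":-1,"x":0,"y":0,"z":0,"spin":7},{"fingers":-1,"x":0,"y":0,"z":0,"spin":7},{"fingers":-1,"x":0,"y":0,"z":0,"spin":7},{"fingers":-1,"x":0,"y":0,"z":0,"spin":7}]' >/dev/null; python3 o.py
```

```text
q6 0.701 yaw -62.74 F [ 8.  -1.3  0.4] M [-0.219 -1.466  0.938] tau6 0.888 w 0.0393 z [ 0.5769 -0.2003  0.2187]
```

0.94 N m, well inside 0.75–1.5. Now release and lift off, then move above the gauge for a close look. That also lets me check for clearance around the tray.

```bash
python3 -m handwheel '[{"fingers":0,"x":0,"y":0,"z":0,"spin":0},{"fingers":0.5,"x":0,"y":0,"z":0,"spin":0},{"fingers":0.5,"x":0,"y":0,"z":0,"spin":0},{"fingers":0.5,"x":0,"y":0,"z":0,"spin":0},{"fingers":0.5,"x":0,"y":-0.02,"z":0,"spin":0},{"fingers":0.5,"x":0,"y":-0.06,"z":0,"spin":0},{"fingers":0.5,"x":0,"y":-0.1,"z":0,"spin":0},{"fingers":0.5,"x":0,"y":-0.12,"z":0,"spin":0},{"fingers":0.5,"x":0,"y":-0.12,"z":0,"spin":0},{"fingers":0.5,"x":0,"y":-0.12,"z":0,"spin":0}]'; python3 o.py
python3 - <<'E'
from h import *
im,dp,cal=load('top0')
# tray corners
hsv=cv2.cvtColor(im,cv2.COLOR_RGB2HSV); m=cv2.inRange(hsv,(100,150,40),(125,255,255)); mm=np.zeros_like(m); mm[195:295,445:520]=m[195:295,445:520]
ys,xs=np.nonzero(mm); r=cv2.minAreaRect(np.c_[xs,ys].astype(np.float32)); b=onz(cal,cv2.boxPoints(r),.022); print('tray',b[:,:2].round(3).tolist(),b.mean(0).round(4), 'yaw(+-)',[np.degrees(np.arctan2(*(b[(i+1)%4]-b[i])[[1,0]])).round(1) for i in range(4)])
for nm,(x0,y0,x1,y1) in dict(box=(535,165,614,265),cup=(474,153,508,185)).items():
    g=np.mgrid[y0:y1,x0:x1].reshape(2,-1).T; P=depthpt(cal,g[:,::-1],dp[g[:,0],g[:,1]]); P=P[(P[:,2]>.06)&(P[:,2]<.5)]; print(nm,np.percentile(P,[2,98],axis=0).round(3).tolist())
# laminator yaw: red bar ends via depth
m=(cv2.inRange(hsv,(0,140,80),(8,255,255))|cv2.inRange(hsv,(172,140,80),(180,255,255)))
ys,xs=np.nonzero(m[160:190,195:390]); P=onz(cal,np.c_[xs+195,ys+160],.165); v=cv2.fitLine(P[:,:2].astype(np.float32),cv2.DIST_HUBER,0,.01,.01).ravel(); print('bar dir',np.degrees(np.arctan2(v[1],v[0]))-90)
# handle
ys,xs=np.nonzero(m[222:250,328:350]); P=onz(cal,np.c_[xs+328,ys+222],.118); print('handle',((P.min(0)+P.max(0))/2).round(4))
E
```

```text
time_s: 11.15
ee_pos: [0.5758, -0.1999, 0.3374]
eef_rot: [-1.571, 0.001, -1.096]
force: [1.3, -0.2, -0.5]
grip_width: 0.0704
q6 0.702 yaw -62.8 F [ 1.3 -0.2 -0.5] M [-0.018 -0.003 -0.005] tau6 0.0 w 0.0704 z [ 0.5758 -0.1999  0.3374]
tray [[0.582, -0.374], [0.589, -0.519], [0.37, -0.52], [0.362, -0.378]] [ 0.4756 -0.4479  0.022 ] yaw(+-) [np.float64(-87.0), np.float64(-179.7), np.float64(93.0), np.float64(1.0)]
box [[0.43, -0.728, 0.069], [0.662, -0.584, 0.136]]
cup [[0.635, -0.487, 0.061], [0.701, -0.421, 0.098]]
bar dir -175.03578
handle [ 0.4741 -0.0631  0.118 ]
```

```bash
python3 -m handwheel '[{"fingers":0.5,"x":-0.04,"y":0,"z":-0.007,"spin":6},{"fingers":0.5,"x":-0.08,"y":0,"z":-0.014,"spin":12},{"fingers":0.5,"x":-0.12,"y":0,"z":-0.021,"spin":18},{"fingers":0.3,"x":-0.168,"y":0.03,"z":-0.028,"spin":22.4},{"fingers":0.2,"x":-0.168,"y":0.06,"z":-0.028,"spin":22.4},{"fingers":0,"x":-0.168,"y":0.087,"z":-0.028,"spin":22.4},{"fingers":0,"x":-0.168,"y":0.087,"z":-0.028,"spin":22.4},{"fingers":0,"x":-0.168,"y":0.087,"z":-0.028,"spin":22.4},{"fingers":0,"x":-0.168,"y":0.087,"z":-0.028,"spin":22.4},{"fingers":0,"x":-0.168,"y":0.087,"z":-0.028,"spin":22.4}]'
python3 - <<'E'
from h import *
o=get_obs(); im,dp,cal=grab('wrist','w2'); print(o['ee_pos'].round(4),np.degrees(o['eef_rot']).round(2))
hsv=cv2.cvtColor(im,cv2.COLOR_RGB2HSV); m=(cv2.inRange(hsv,(0,140,60),(8,255,255))|cv2.inRange(hsv,(172,140,60),(180,255,255)))
c,l,s,ce=cv2.connectedComponentsWithStats(m)
for i in range(1,c):
    if s[i,4]<150: continue
    ys,xs=np.nonzero(l==i); P=depthpt(cal,np.c_[xs,ys],dp[ys,xs]); t=abs(P[:,2]-.118)<.004
    print(s[i],ce[i].round(0),np.median(P,0).round(3),t.sum())
    if t.sum()>100:
        Q=onz(cal,np.c_[xs,ys][t],.118)[:,:2]; r=cv2.minAreaRect((Q*1000).astype(np.float32)); print('top rect mm',r)
E
```

```text
time_s: 12.15
ee_pos: [0.4746, -0.0635, 0.2524]
eef_rot: [-1.569, -0.0, -1.487]
force: [0.6, 0.2, 0.2]
grip_width: 0.0469
[ 0.4746 -0.0635  0.2524] [-8.992e+01 -3.000e-02 -8.522e+01]
[   0    0  522   16 6265] [248.   6.] [ 0.609 -0.009  0.163] 0
[  0 154  16  36 511] [  7. 172.] [0.492 0.183 0.099] 0
[314 203  14  43 394] [322. 225.] [ 0.475 -0.065  0.119] 394
top rect mm ((475.5028991699219, -63.80887985229492), (32.25602340698242, 9.776485443115234), 4.96419620513916)
```

View pics/w2.png

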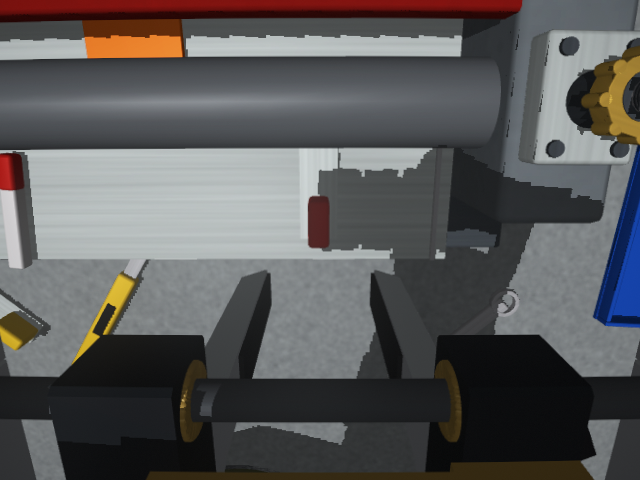

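The wrist view shows the red handle at (318,222), in line with the tongue running into the nip, with the marker well to the left at (12,210). Descend and grip the handle across its 16 mm.

```bash
python3 -m handwheel '[{"fingers":0,"x":-0.0015,"y":0.03,"z":0.001,"spin":0},{"fingers":0,"x":-0.0015,"y":0.07,"z":0.001,"spin":0},{"fingers":0,"x":-0.0015,"y":0.11,"z":0.001,"spin":0},{"fingers":0,"x":-0.0015,"y":0.13,"z":0.001,"spin":0},{"fingers":0,"x":-0.0015,"y":0.14,"z":0.001,"spin":0},{"fingers":0,"x":-0.0015,"y":0.14,"z":0.001,"spin":0},{"fingers":-0.4,"x":-0.0015,"y":0.14,"z":0.001,"spin":0},{"fingers":-1,"x":-0.0015,"y":0.14,"z":0.001,"spin":0},{"fingers":-1,"x":-0.0015,"y":0.14,"z":0.001,"spin":0},{"fingers":-1,"x":-0.0015,"y":0.14,"z":0.001,"spin":0}]' 20
python3 -m handwheel '[{"fingers":-1,"x":0,"y":0,"z":0,"spin":0},{"fingers":-1,"x":0,"y":0,"z":0,"spin":0},{"fingers":-1,"x":0,"y":0,"z":0,"spin":0},{"fingers":-1,"x":0,"y":0,"z":0,"spin":0},{"fingers":-1,"x":0,"y":0,"z":0,"spin":0},{"fingers":-1,"x":0,"y":0,"z":0,"spin":0},{"fingers":-1,"x":0,"y":0,"z":0,"spin":0},{"fingers":-1,"x":0,"y":0,"z":0,"spin":0},{"fingers":-1,"x":0,"y":0,"z":0,"spin":0},{"fingers":-1,"x":0,"y":0,"z":0,"spin":0}]' 35; python3 o.py
```

```text
time_s: 13.2
ee_pos: [0.4753, -0.0617, 0.112]
eef_rot: [-1.57, -0.0, -1.487]
force: [0.5, 0.4, 0.2]
grip_width: 0.0186
time_s: 14.2
ee_pos: [0.4753, -0.0618, 0.1119]
eef_rot: [-1.57, -0.0, -1.487]
force: [-0.8, 0.0, 6.3]
grip_width: 0.0162
q6 1.281 yaw -85.2 F [-0.8  0.   6.3] M [ 0.039  0.279 -0.108] tau6 -0.045 w 0.0162 z [ 0.4753 -0.0618  0.1119]
```

Gripped at 16.2 mm. Draw straight out in -x (tool -z) by 90 mm.

```bash
python3 -m handwheel '[{"fingers":-1,"x":0,"y":0,"z":-0.006,"spin":0},{"fingers":-1,"x":0,"y":0,"z":-0.014,"spin":0},{"fingers":-1,"x":0,"y":0,"z":-0.024,"spin":0},{"fingers":-1,"x":0,"y":0,"z":-0.034,"spin":0},{"fingers":-1,"x":0,"y":-0.0005,"z":-0.046,"spin":0},{"fingers":-1,"x":0,"y":-0.001,"z":-0.058,"spin":0},{"fingers":-1,"x":0,"y":-0.002,"z":-0.07,"spin":0},{"fingers":-1,"x":0,"y":-0.004,"z":-0.08,"spin":0},{"fingers":-1,"x":0,"y":-0.006,"z":-0.09,"spin":0},{"fingers":-1,"x":0,"y":-0.006,"z":-0.09,"spin":0}]' 35; python3 o.py
python3 - <<'E'
from h import *
im,dp,cal=grab('wrist','w3')
E
```

```text
time_s: 15.2
ee_pos: [0.3845, -0.0693, 0.1177]
eef_rot: [-1.571, -0.0, -1.487]
force: [0.0, 0.2, -2.2]
grip_width: 0.0161
q6 1.215 yaw -85.21 F [ 0.   0.2 -2.2] M [-0.013 -0.008 -0.002] tau6 -0.164 w 0.0161 z [ 0.3845 -0.0693  0.1177]
```

View pics/w3.png

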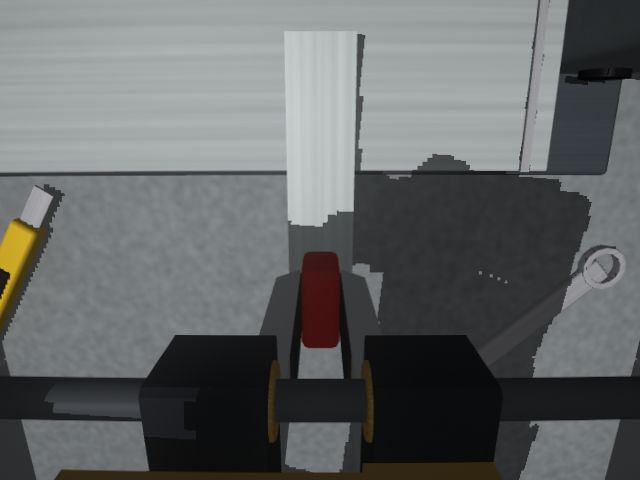

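The tongue is fully out of the nip, its tip at (320,32), and the gauge hangs square in the jaws. Lift and carry it to the tray.

```bash
python3 -m handwheel '[{"fingers":-1,"x":0,"y":-0.03,"z":0,"spin":0},{"fingers":-1,"x":0,"y":-0.07,"z":0,"spin":0},{"fingers":-1,"x":0.01,"y":-0.11,"z":0,"spin":0},{"fingers":-1,"x":0.04,"y":-0.14,"z":0,"spin":0},{"fingers":-1,"x":0.08,"y":-0.14,"z":0,"spin":0.5},{"fingers":-1,"x":0.12,"y":-0.14,"z":0,"spin":1},{"fingers":-1,"x":0.16,"y":-0.14,"z":0,"spin":1.5},{"fingers":-1,"x":0.2,"y":-0.14,"z":0,"spin":2},{"fingers":-1,"x":0.23,"y":-0.14,"z":0,"spin":2.8},{"fingers":-1,"x":0.26,"y":-0.14,"z":0,"spin":2.8}]'
python3 -m handwheel '[{"fingers":-1,"x":0.04,"y":0,"z":0.004,"spin":0},{"fingers":-1,"x":0.08,"y":0,"z":0.01,"spin":0},{"fingers":-1,"x":0.11,"y":0,"z":0.015,"spin":0},{"fingers":-1,"x":0.122,"y":0.01,"z":0.018,"spin":0},{"fingers":-1,"x":0.122,"y":0.04,"z":0.018,"spin":0},{"fingers":-1,"x":0.122,"y":0.08,"z":0.018,"spin":0},{"fingers":-1,"x":0.122,"y":0.12,"z":0.018,"spin":0},{"fingers":-1,"x":0.122,"y":0.14,"z":0.018,"spin":0},{"fingers":-1,"x":0.122,"y":0.14,"z":0.018,"spin":0},{"fingers":-1,"x":0.122,"y":0.14,"z":0.018,"spin":0}]'; python3 o.py
python3 - <<'E'
from h import *
im,dp,cal=grab('wrist','w4'); hsv=cv2.cvtColor(im,cv2.COLOR_RGB2HSV)
E
```

```text
time_s: 16.25
ee_pos: [0.4073, -0.33, 0.257]
eef_rot: [-1.571, 0.0, -1.537]
force: [0.8, 0.3, -1.4]
grip_width: 0.0155
time_s: 17.25
ee_pos: [0.4298, -0.4499, 0.1181]
eef_rot: [-1.57, -0.0, -1.536]
force: [-0.1, -0.4, -0.5]
grip_width: 0.0157
q6 0.669 yaw -87.99 F [-0.1 -0.4 -0.5] M [ 0.01  -0.065 -0.015] tau6 0.0 w 0.0157 z [ 0.4298 -0.4499  0.1181]
```

View pics/w4.png

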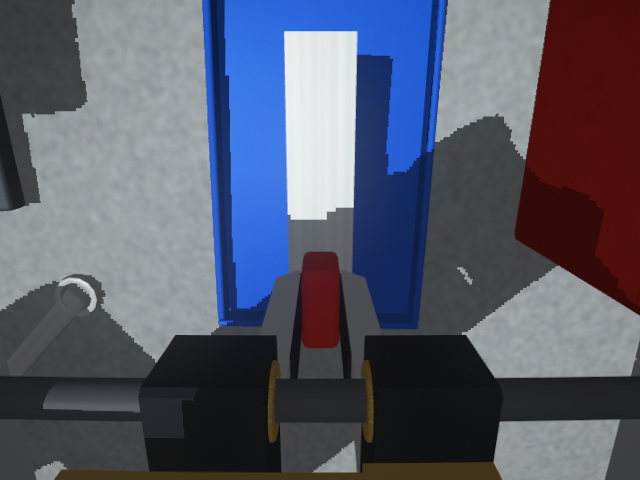

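The gauge hangs square and centred over the tray floor. Lower 86 mm, release partway and retreat.

```bash
python3 -m handwheel '[{"fingers":-1,"x":0,"y":0.03,"z":0,"spin":0},{"fingers":-1,"x":0,"y":0.055,"z":0,"spin":0},{"fingers":-1,"x":0,"y":0.07,"z":0,"spin":0},{"fingers":-1,"x":0,"y":0.077,"z":0,"spin":0},{"fingers":-1,"x":0,"y":0.081,"z":0,"spin":0},{"fingers":-1,"x":0,"y":0.084,"z":0,"spin":0},{"fingers":-1,"x":0,"y":0.086,"z":0,"spin":0},{"fingers":-1,"x":0,"y":0.086,"z":0,"spin":0},{"fingers":-1,"x":0,"y":0.086,"z":0,"spin":0},{"fingers":-1,"x":0,"y":0.086,"z":0,"spin":0}]'; python3 o.py
```

```text
time_s: 18.3
ee_pos: [0.4296, -0.4498, 0.032]
eef_rot: [-1.57, -0.001, -1.536]
force: [-0.2, 0.3, 2.2]
grip_width: 0.0158
q6 0.669 yaw -88.0 F [-0.2  0.3  2.2] M [ 0.015 -0.018  0.006] tau6 -0.012 w 0.0158 z [ 0.4296 -0.4498  0.032 ]
```

Contact: the force has gone from -2 to +2 N. Release and lift straight up.

```bash
python3 -m handwheel '[{"fingers":-0.5,"x":0,"y":0,"z":0,"spin":0},{"fingers":0,"x":0,"y":0,"z":0,"spin":0},{"fingers":0,"x":0,"y":0,"z":0,"spin":0},{"fingers":0,"x":0,"y":0,"z":0,"spin":0},{"fingers":0,"x":0,"y":0,"z":0,"spin":0},{"fingers":0,"x":0,"y":-0.01,"z":0,"spin":0},{"fingers":0,"x":0,"y":-0.04,"z":0,"spin":0},{"fingers":0,"x":0,"y":-0.08,"z":0,"spin":0},{"fingers":0,"x":0,"y":-0.12,"z":0,"spin":0},{"fingers":0,"x":0,"y":-0.15,"z":0,"spin":0}]'
python3 -m handwheel '[{"fingers":0,"x":0,"y":-0.03,"z":0,"spin":0},{"fingers":0,"x":0,"y":-0.06,"z":0,"spin":0},{"fingers":0,"x":0,"y":-0.08,"z":0,"spin":0},{"fingers":0,"x":0,"y":-0.08,"z":0,"spin":0},{"fingers":0,"x":0,"y":-0.08,"z":0,"spin":0},{"fingers":0,"x":0,"y":-0.08,"z":0,"spin":0},{"fingers":0,"x":0,"y":-0.08,"z":0,"spin":0},{"fingers":0,"x":0,"y":-0.08,"z":0,"spin":0},{"fingers":0,"x":0,"y":-0.08,"z":0,"spin":0},{"fingers":0,"x":0,"y":-0.08,"z":0,"spin":0}]'; python3 o.py
python3 - <<'E'
from h import *
im,dp,cal=grab('wrist','w5')
hsv=cv2.cvtColor(im,cv2.COLOR_RGB2HSV); m=(cv2.inRange(hsv,(0,140,60),(8,255,255))|cv2.inRange(hsv,(172,140,60),(180,255,255)))
c,l,s,ce=cv2.connectedComponentsWithStats(m)
for i in range(1,c):
    if s[i,4]>100:
        ys,xs=np.nonzero(l==i); P=depthpt(cal,np.c_[xs,ys],dp[ys,xs]); print(s[i],np.median(P,0).round(4))
# tongue plane: bright low-saturation px at height .005-.015 inside tray
g=np.mgrid[0:330,150:480].reshape(2,-1).T; W=depthpt(cal,g[:,::-1],dp[g[:,0],g[:,1]]); k=(hsv[g[:,0],g[:,1],1]<60)&(abs(W[:,0]-.475)<.1)&(abs(W[:,1]+.448)<.055)&(dp[g[:,0],g[:,1]]>0)
T=W[k]; A=np.c_[T[:,:2],np.ones(len(T))]; print('tongue n',len(T),'z',np.median(T[:,2]).round(4),'slopes',np.linalg.lstsq(A,T[:,2],rcond=None)[0][:2].round(3),((np.percentile(T,1,0)+np.percentile(T,99,0))/2).round(3))
im2=grab('scene','scene1')[0]
cv2.imwrite('pics/fin.png',np.hstack([cv2.resize(im2,(400,300)),cv2.resize(im,(400,300))])[:,:,::-1])
cv2.imwrite('pics/fin.png',np.hstack([cv2.resize(im2[180:360,0:500],(800,288),interpolation=cv2.INTER_CUBIC)])[:,:,::-1]) if 0 else None
E
```

```text
time_s: 19.3
ee_pos: [0.4297, -0.4498, 0.1851]
eef_rot: [-1.569, -0.002, -1.536]
force: [1.1, -0.3, 1.0]
grip_width: 0.0472
time_s: 20.3
ee_pos: [0.4294, -0.4496, 0.2612]
eef_rot: [-1.571, 0.0, -1.536]
force: [-0.2, -0.3, 0.2]
grip_width: 0.0471
q6 0.669 yaw -88.0 F [-0.2 -0.3  0.2] M [ 0.011 -0.016  0.023] tau6 -0.0 w 0.0471 z [ 0.4294 -0.4496  0.2612]
[  461     0   179   236 35571] [ 0.5227 -0.6162  0.1298]
[313 184  16  36 565] [ 0.4305 -0.4499  0.0387]
tongue n 7966 z 0.2545 slopes [-2.909 -0.111] [ 0.478 -0.45   0.153]
```

View pics/fin.png

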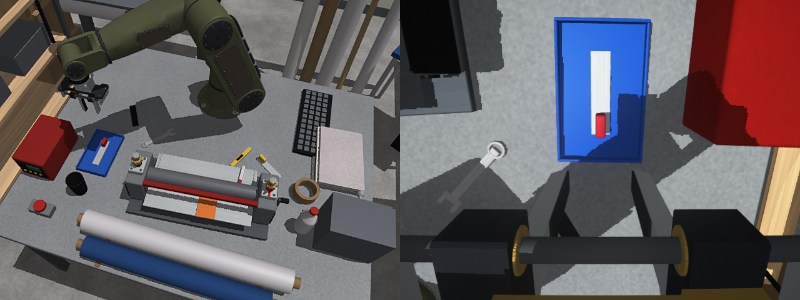

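The gauge lies in the tray, clear of the fingers, and the loose items look unmoved. My tongue-plane fit picked up gripper pixels, so I'll refit it from the saved picture, compare before and after, then hand in.

```bash
python3 - <<'E'
from h import *
im,dp,cal=load('w5'); hsv=cv2.cvtColor(im,cv2.COLOR_RGB2HSV)
g=np.mgrid[0:230,150:480].reshape(2,-1).T; W=depthpt(cal,g[:,::-1],dp[g[:,0],g[:,1]])
k=(hsv[g[:,0],g[:,1],1]<60)&(abs(W[:,0]-.475)<.1)&(abs(W[:,1]+.448)<.055)&(W[:,2]<.03)&(W[:,2]>0); T=W[k]
print('tongue',len(T),np.median(T[:,2]).round(4),np.linalg.lstsq(np.c_[T[:,:2],np.ones(len(T))],T[:,2],rcond=None)[0][:2].round(3))
a=load('scene0')[0];b=load('scene1')[0]
for n,(x0,y0,x1,y1) in dict(head=(205,240,240,275),marker=(370,262,402,300),tape=(465,280,515,330),bottle=(465,328,515,380),squeegee=(310,312,350,350),cup=(102,272,142,315)).items():
    s,r=cv2.phaseCorrelate(*[cv2.cvtColor(i[y0:y1,x0:x1],cv2.COLOR_RGB2GRAY).astype(float) for i in (a,b)]); print(n,np.round(s,2),round(r,2))
E
```

```text
tongue 3415 0.0103 [-0.002 -0.004]
head [0.15 0.05] 1.02
marker [-0.08  0.02] 1.0
tape [-0.01 -0.01] 1.0
bottle [-0.03 -0.03] 1.0
squeegee [0.05 0.03] 1.0
cup [0.01 0.48] 1.0
```

```bash
python3 -c "
from station import workorder; print(workorder.hand_in())"
```

```text
the job is handed in; nothing more can be done
None
```

The job is handed in. The loose jam nut is nipped up, and the gauge is out of the rollers and lying flat in the tray. The hand-in gave no verdict.

- **Nut:** I ran it down about 150° until it seated, with the gauge still in the rollers. I stopped at a measured 0.94 N m, inside the 0.75 to 1.5 N m window.
- **Gauge:** I drew it straight out, laid it in the blue tray and released it. The tongue top is at z = 10.3 mm (10 expected) with slopes under 0.005, and the handle top is at 38.7 mm (38 expected).
- **Robot:** The gripper is about 0.2 m above the tray and touching nothing. The last move ended at about 20 s of the 72 s limit.
- **Other items:** Before-and-after scene pictures show shifts under 0.1 px for the marker, tape roll, bottle and squeegee. The cup patch shows 0.5 px, probably from shadow.

**Checks that failed or were not made:**
- My first centre for the nut was about 4 mm off, which gave up to 22 N of side force until I corrected it mid-turn.
- The first tongue-plane fit picked up gripper pixels and was redone.
- I did not measure the set bolt's angle or the washer height. That the bolt stayed put rests on the torque readings and on a 0.15 px image shift at that head.

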